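# Change the pad under the bonding press

## Task

The blue-faced pad in the bonding station is cured: stand the brass weight and then the steel press bar aside on the grey mat, put the blue pad in the green tray, and set the orange-faced pad between the station's pins in its place. Then put the press bar back centred on top of the orange pad, and stand the weight upright again on the middle of the bar. Leave the timer, the beaker and the hex keys where they are.

Things in the scene. Friction and masses are not known exactly. Their poses are not given: they have to be found in the camera images.
- weight: brass check weight, an upright cylinder 37 mm in diameter and 50 mm high with a narrower neck and a 24 mm knob on it, 66 mm high in all, about 0.5 kg; origin at the centre of its underside, z up. At the start it stands on the middle of the press bar
- press_bar: flat steel bar with round ends, 100 long (its x axis) x 38 wide (y) x 16 mm thick, about 0.3 kg; origin at the centre of its underside, z up. At the start it lies across the middle of the blue pad, its length along the station's x axis give or take 0.3 rad
- blue_pad: round machine foot pad, a solid aluminium disc 64 mm in diameter and 22 mm high with a blue face and a blue band round it, 0.15 kg; origin at the centre of its underside, z up. At the start it lies in the station beneath the bar, its blue edges showing on both sides of the bar
- orange_pad: the same kind of pad (64 mm in diameter, 22 mm high, 0.15 kg) with an orange face and band, lying alone on the worktop; origin at the centre of its underside, z up
- station: bonding station, fixed: square aluminium base plate 120 x 120 x 6 mm with six round-topped steel pins (8 mm thick, standing 8 mm above the plate) on a circle of 82 mm diameter, so that a 64 mm pad lies between them on the plate with 5 mm of play all round; origin at the centre of the plate's underside, on the worktop, z up
- side_mat: grey rectangular mat with a yellow border line, fixed, 150 (its x axis) x 120 (y) x 4 mm; origin at the centre of its underside, on the worktop, z up; empty at the start, with room for the bar and the weight side by side
- done_tray: shallow open green tray, fixed, 120 x 120 mm outside, walls 4 mm thick and 10 mm high, floor 4 mm thick; origin at the centre of its underside, on the worktop, z up; empty at the start
- timer: white bench timer, 60 x 66 x 24 mm, lying behind the work; a bystander; origin at the centre of its underside. Behind and above it hangs a fixed black hose (x 0.59 to 0.89 m, y 0.23 to 0.41, from 0.29 m up), which rises towards the robot (x 0.40 to 0.54, y 0.14 to 0.25, from 0.66 m up): keep the arm clear of it
- beaker: empty white plastic beaker, 69 mm wide at the rim, 79 mm high, standing behind the work; a bystander; origin at the centre of its underside
- hex_keys: red folding hex key set, 38 x 95 x 22 mm, lying behind the work; a bystander; origin at the centre of its underside. To the right behind it hangs a fixed dispensing gun (x beyond 0.56 m, y -0.32 to -0.06, from 0.29 m up): keep the arm clear of it, carry things low and in straight lines
Mind the look-alikes: they are no part of the job. Of the things that look like the weight, the smaller one is meant.

How it is judged:
By the outcome, as a careful person would: the job done as asked, in the order asked, and still so for the second after the job is handed in, with the robot touching nothing.
It also fails if it takes over 144 s, if anything falls off the work surface, if the arm or the gripper's body presses on something with over 40 N, if the wrist force passes 120 N, or if a joint passes its speed limit or range.

## Robot

A 7-joint arm with a two-finger parallel gripper is mounted at the origin on a cart in front of the work surface, level with it; the furniture and walls round the work are solid. World frame = base frame: x ahead of the robot, y to its left, z up, the work surface at z = 0. Lengths are in m, angles in rad, forces in N, time in s.
With the tool pointing down it reaches from about 0.35 to 0.9 m from the base axis. Payload 7.2 kg.
Tool frame: the origin (TCP) lies midway between the tips of the shut fingers; the grasp point (between the pads) lies 19 mm behind it (env.hold_point_z is the distance from the TCP to the grasp point, in m); z points along the fingers, y is the direction in which the jaws open and shut (so a half turn about z gives the same grasp; the last joint's range is limited). The gripper opens to 88 mm and grips with 3 to 60 N. Pads are 20 mm wide; open, the fingers measure 115 mm over their backs; the gripper's body (75 mm by 178 mm) begins 61 mm behind the grasp point.
Start: joints at [1.115, 0.411, -0.013, 1.596, 0.006, 1.134, -0.082], TCP at [0.236, -0.579, 0.223] pointing down, gripper open.
Joint ranges: [-2.95, 2.95], [-0.29, 1.99], [-1.47, 1.44], [0.14, 2.54], [-1.03, 4.17], [0.13, 1.85], [-2.86, 2.86]. Speed limits (rad/s): [2.39, 2.39, 3.01, 3.01, 3.14, 3.14, 3.14].

## Interface

Orientations are given as a unit quaternion [w, x, y, z].
In Python, from station import env gives the robot as it stands.
- The arm moves only by the shell command python3 -m creep 'ROWS' [FORCE]. ROWS is a JSON object of lists of equal length, an entry for each row: "slide": the shift along the world's x, y, z in mm, a list of three; "turn": the turn, a rotation vector about the world's x, y, z in degrees, a list of three; "fingers": the opening, from -1 (shut) to 1 (fully open). A call has 1 to 20 rows; each row is the pose to reach, as a shift and turn from the pose commanded when the call began; what a row does not reach only later rows make up. A row lasts 1/8 s, in which the tool goes at most 62.5 mm and 10.7 degrees, less where a joint would pass 70% of its speed; a pose out of reach is approached as far as the arm can. A call with a gripper value outside its range is refused whole. The fingers move at their own pace and stop on an object; FORCE is the grip in N (left out, the last holds). Time passes only in rows, so rows that repeat a pose let the fingers close. It gives the time, the measured TCP pose, the force and the opening at its end, in the units of the state.
- env.sense(): the state, without advancing time (a new reading comes with each control period).
- env.read_camera(name): name is "scene" or "top" or "wrist"; returns the picture (420x560x3 uint8, red, green, blue); there is no depth.
- env.calibration(name): a dict with "vfov" (degrees; the focal length in pixels is half the picture's height over the tangent of half this angle, whatever the lens; pixels are square), "cx", "cy" (the principal point, pixels), "xyz" and "rotation" of the camera in the world. Camera axes: x right, y up, looking along -z (the intrinsics and any distortion apply to the point x, -y, -z); pixel columns grow to the right and rows downward; lengths in m; the calibration is good to about 2 mm. A picture is of the moment at which its call begins: read the wrist's pose just before it. calibration takes no time and is no camera call; for the wrist camera it gives the pose at the moment of the call.
- env.finish_job(): hands the job in, once; it reports no verdict.
Trained networks look in the newest picture that a camera, given by its name, has taken for a name from the list of things; names that differ only in an ending like _2 or _b are one class to them, and where a whole thing is asked for, a point or a joint stands for the part that bears it (a point fixed in the world has none). Each returns a list of dicts, best first, with "score" (0 to 1); they miss things now and then, are a little off and sometimes report something else, mostly with a low value. They report only what shows in the picture. A call takes as long as a camera call. They do not tell look-alikes from the thing itself.
- env.recognise(camera, thing): "at" ([row, column] in pixels, amid what is visible of it).
- env.masks_of(camera, thing): "mask" (420x560 bool, what is visible of it) and "at" ([row, column] in pixels, amid what is visible of it).
- env.mark_of(camera, thing): "at" ([row, column] in pixels: a listed point, or the origin of a listed thing).
The state is a dict: "time": time; "joint_positions": joint angles; "joint_vel": joint speeds; "tau": joint torques, N m; "tool_pos": TCP position; "tool_rot": TCP orientation; "contact_force": force on the tool from outside, world axes, zero at the start; "ft_torque": the same for the moment, N m; "width": opening from 0.0 (shut) to 1.0 (fully open).
Only numpy, scipy, OpenCV 4.12 (cv2) and the standard library are available. Lean on these libraries where they do the work, as an engineer would, in place of code of your own. Each camera call takes 0.05 s, during which the arm holds its last target. There are 200 camera calls.

## Working session

There is one attempt and no reset: what is moved stays moved. The work goes in short steps, Python scripts to look and compute and a shell command to move; the robot and the scene stay as the last step left them, time stands still between calls to the robot, and variables do not carry over. Pictures are saved under pics/ and viewed, about 12 in all and at most 16, crops included, and the job is handed in when it is done.

```bash
ls; mkdir -p pics
cat > h.py <<'E'
import numpy as np, cv2, json
from station import env
from scipy.spatial.transform import Rotation as R
def cal(n):
    c=env.calibration(n); r=np.array(c["rotation"],float)
    M=r if r.shape==(3,3) else R.from_quat(r,scalar_first=True).as_matrix()
    return c,M,210/np.tan(np.radians(c["vfov"]/2))
def to_world(n,at,z,c=None):
    c,M,f=c or cal(n)
    d=M@np.array([(at[1]-c["cx"])/f,-(at[0]-c["cy"])/f,-1.]); p=np.array(c["xyz"])
    return p+d*(z-p[2])/d[2]
def to_pix(n,P,c=None):
    c,M,f=c or cal(n); q=M.T@(np.array(P)-np.array(c["xyz"]))
    return np.array([c["cy"]-f*q[1]/-q[2], c["cx"]+f*q[0]/-q[2]])
def save(img,name,s=1): 
    cv2.imwrite("pics/"+name,cv2.resize(img[:,:,::-1],None,fx=s,fy=s,interpolation=cv2.INTER_CUBIC))
E
python3 - <<'E'
from h import *
for n in("scene","top"):
    c=env.calibration(n); print(n,{k:(np.round(v,4).tolist() if k!='x' else v) for k,v in c.items() if not isinstance(v,str)}, [k for k in c])
    im=env.read_camera(n); save(im,n+"0.png",1.4)
    for t in["weight","press_bar","blue_pad","orange_pad","station","side_mat","done_tray","timer","beaker","hex_keys"]:
        print(t,[(np.round(d["at"]).tolist(),round(d["score"],2),np.round(to_world(n,d["at"],0),3)[:2].tolist()) for d in env.mark_of(n,t)[:4]])
print(env.sense(),env.hold_point_z)
E
```

```text
pics
scene {'vfov': 46.9223, 'cx': 278.2607, 'cy': 201.6603, 'xyz': [-0.0248, 1.1659, 0.7181], 'rotation': [-0.1933, -0.1265, 0.5058, 0.8311]} ['vfov', 'cx', 'cy', 'xyz', 'rotation']
weight [([278.0, 210.0], 0.7, [0.581, 0.363]), ([269.0, 262.0], 0.65, [0.482, 0.276]), ([287.0, 260.0], 0.53, [0.451, 0.342])]
press_bar [([276.0, 264.0], 0.84, [0.464, 0.299])]
blue_pad [([281.0, 258.0], 0.72, [0.466, 0.323])]
orange_pad [([213.0, 330.0], 0.82, [0.432, -0.078]), ([286.0, 262.0], 0.66, [0.448, 0.336])]
station [([288.0, 261.0], 0.71, [0.448, 0.344])]
side_mat [([242.0, 297.0], 0.81, [0.457, 0.117]), ([282.0, 260.0], 0.53, [0.459, 0.326])]
done_tray [([187.0, 349.0], 0.93, [0.442, -0.28])]
timer [([250.0, 222.0], 0.75, [0.621, 0.244])]
beaker [([226.0, 234.0], 0.95, [0.662, 0.117])]
hex_keys [([210.0, 263.0], 0.75, [0.633, -0.008])]
top {'vfov': 55.5659, 'cx': 286.9527, 'cy': 208.7287, 'xyz': [0.3213, 0.0643, 1.1223], 'rotation': [-0.6507, -0.0733, 0.0807, 0.7514]} ['vfov', 'cx', 'cy', 'xyz', 'rotation']
weight [([222.0, 170.0], 0.9, [0.579, 0.373]), ([180.0, 256.0], 0.6, [0.666, 0.112]),
[... 606 characters left out ...]
ay([ 1.11480027,  0.41110198, -0.01270878,  1.59617316,  0.00559604,
        1.13429932, -0.08221455]), 'joint_vel': array([-1.35202575e-04, -3.55643374e-04, -1.65418232e-03, -2.75255479e-04,
        4.32554412e-05,  7.05954888e-04, -9.27933976e-04]), 'tau': array([-1.20093322e-03, -5.87762439e+01,  6.39548264e-01, -2.91390878e+01,
       -5.40144264e-02,  1.02543592e-02,  1.44777698e-05]), 'tool_pos': array([ 0.23634658, -0.57860818,  0.22266321]), 'tool_rot': array([2.49059978e-05, 9.81260501e-01, 1.92685828e-01, 1.07439767e-05]), 'contact_force': array([ 0.0245575 ,  0.37866884, -0.51652226]), 'ft_torque': array([-0.01959914,  0.03542776, -0.00802883]), 'width': 1.0018146945535167} 0.0187
```

View pics/scene0.png

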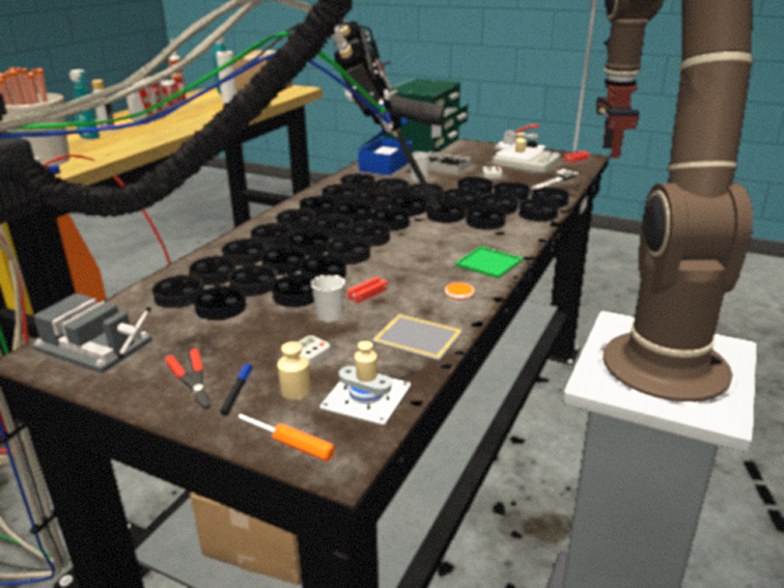

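View pics/top0.png

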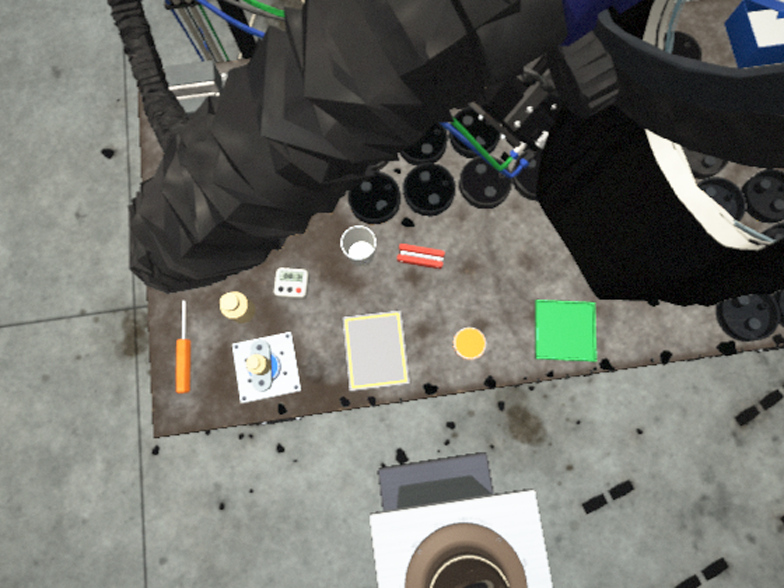

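The top view shows the station at about (258,365) in the enlarged picture. The smaller brass weight stands on the bar there. A larger look-alike stands alone at (234,305), with the mat at (376,350), orange pad at (470,343) and green tray at (566,330).

Candidates for the weight, as raw scene pixels: on the bar at (row 258, col 261), and free-standing at (264–278, 210), which is larger. I choose the one on the bar and will check it in a close crop from the wrist camera.

```bash
python3 -m creep '{"slide":[[28,50,0],[56,100,-10],[84,150,-15],[112,200,-20],[140,250,-25],[165,300,-30],[185,350,-30],[185,400,-30],[185,450,-30],[185,500,-30],[185,520,-30],[185,530,-30],[185,530,-30]],"turn":[[0,0,0],[0,0,0],[0,0,0],[0,0,0],[0,0,0],[0,0,0],[0,0,0],[0,0,0],[0,0,0],[0,0,0],[0,0,0],[0,0,0],[0,0,0]],"fingers":[1,1,1,1,1,1,1,1,1,1,1,1,1]}' 20
python3 - <<'E'
from h import *
s=env.sense(); print(s["joint_positions"],s["tool_pos"]); c=cal("wrist"); print(c[0])
im=env.read_camera("wrist"); save(im,"w1.png")
for t in["orange_pad","side_mat","done_tray","hex_keys","station"]:
    print(t,[(np.round(d["at"]).tolist(),round(d["score"],2),np.round(to_world("wrist",d["at"],0,c),4)[:2].tolist()) for d in env.mark_of("wrist",t)[:3]])
E
```

```text
time: 2.72
tool_pos: [0.4214, -0.0487, 0.1927]
tool_rot: [0.0, 0.981, 0.193, 0.0]
contact_force: [0.2, -0.7, 0.5]
width: 0.998
[ 0.34463603  0.12291403 -0.37024698  2.07133656  0.05457847  0.9560557
 -1.2370245 ] [ 0.42144832 -0.04867837  0.19274717]
{'vfov': 68.33962645376907, 'cx': 272.79525837097003, 'cy': 206.78109941114303, 'xyz': array([ 0.48006722, -0.02420138,  0.35512844]), 'rotation': array([ 0.82433591, -0.10052601,  0.06741938, -0.55300946])}
orange_pad [([180.0, 306.0], 0.6, [0.4432, -0.0803])]
side_mat [([106.0, 155.0], 0.81, [0.4544, 0.1049])]
done_tray [([241.0, 451.0], 0.97, [0.4414, -0.2748])]
hex_keys []
station []
```

```bash
python3 -m creep '{"slide":[[-5,50,10],[-10,100,20],[-15,150,30],[-20,200,30],[-20,250,30],[-20,280,30],[-20,290,30],[-20,290,30]],"turn":[[0,0,0],[0,0,-5],[0,0,-10],[0,0,-15],[0,0,-20],[0,0,-22],[0,0,-22],[0,0,-22]],"fingers":[1,1,1,1,1,1,1,1]}'
python3 - <<'E'
from h import *
s=env.sense(); print(s["joint_positions"],s["tool_pos"]); c=cal("wrist"); print(c[0]["xyz"])
im=env.read_camera("wrist"); np.save("w2.npy",im); save(im,"w2.png")
for t,z in[("weight",.044),("press_bar",.028),("blue_pad",.006),("station",0),("side_mat",0),("timer",0)]:
    print(t,[(np.round(d["at"]).tolist(),round(d["score"],2),np.round(to_world("wrist",d["at"],z,c),4)[:2].tolist()) for d in env.mark_of("wrist",t)[:3]])
E
```

```text
time: 4.03
tool_pos: [0.4014, 0.2408, 0.2224]
tool_rot: [0.0, 1.0, 0.002, -0.0]
contact_force: [-0.1, 0.1, -0.1]
width: 1.0
[-0.11385658  0.19501952 -0.59899719  1.93026735  0.12596011  1.05385956
 -2.33263374] [0.40137961 0.24083771 0.22237488]
[0.46499752 0.24108004 0.3847156 ]
weight [([143.0, 193.0], 0.85, [0.4511, 0.327]), ([24.0, 161.0], 0.57, [0.5658, 0.3519])]
press_bar [([141.0, 193.0], 0.58, [0.4519, 0.331])]
blue_pad [([138.0, 383.0], 0.72, [0.4564, 0.1086])]
station []
side_mat [([139.0, 382.0], 0.93, [0.4549, 0.1081])]
timer []
```

View pics/w2.png

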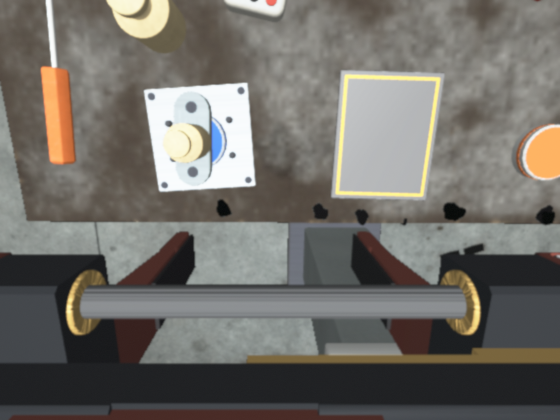

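The wrist view shows the small weight at (143,190) on the bar. The bar's dark end marks are near (107,191) and (172,193), with the blue rim to the right of it. The larger look-alike is at the upper left (10,140), the mat at (138,382) and the orange pad at (152,548).

Run:
```python
from h import *
c=cal("wrist"); im=np.load("w2.npy")
save(im[70:210,130:270],"w2c.png",4)
g=lambda a,z:np.round(to_world("wrist",a,z,c)[:2],4)
for a in[(95,148),(85,248),(187,255),(190,162)]: print("corner",g(a,.006))
print("mean",np.mean([to_world("wrist",a,.006,c)[:2] for a in[(95,148),(85,248),(187,255),(190,162)]],0))
print("bar dots",g((107,191),.044),g((172,193),.044)); print("knob",g((143,179),.11))
for t,z in(("weight",.077),("press_bar",.044),("side_mat",.004)):
    m=env.masks_of("wrist",t)
    for d in m[:2]:
        print(t,d["score"],cv2.minAreaRect(np.argwhere(d["mask"])[:,::-1].astype(np.float32)))
        cn=cv2.boxPoints(cv2.minAreaRect(np.argwhere(d["mask"])[:,::-1].astype(np.float32)))
        print([g(p[::-1],z).tolist() for p in cn])
```

```text
corner [0.5042 0.3853]
corner [0.5154 0.2692]
corner [0.3965 0.2624]
corner [0.3923 0.3783]
mean [0.45209475 0.32379379]
bar dots [0.4885 0.3267] [0.4199 0.3286]
knob [0.4539 0.3223]
weight 0.79 ((145.5, 26.0), (52.0, 77.0), 90.0)
[[0.5758, 0.3869], [0.5761, 0.3191], [0.5341, 0.3219], [0.5338, 0.3921]]
weight 0.67 ((186.0, 142.0), (38.0, 46.0), 90.0)
[[0.4714, 0.3461], [0.4716, 0.3019], [0.4353, 0.3036], [0.4351, 0.3491]]
press_bar 0.63 ((192.7266845703125, 138.0303192138672), (94.28047180175781, 37.38302993774414), 87.75425720214844)
[[0.5036, 0.3453], [0.5052, 0.3064], [0.4061, 0.3068], [0.4043, 0.3486]]
side_mat 0.9 ((386.8804931640625, 134.73313903808594), (104.30397033691406, 131.51519775390625), 3.945185899734497)
[[0.384, 0.1678], [0.5369, 0.1648], [0.5297, 0.0451], [0.3751, 0.0355]]
```

View pics/w2c.png

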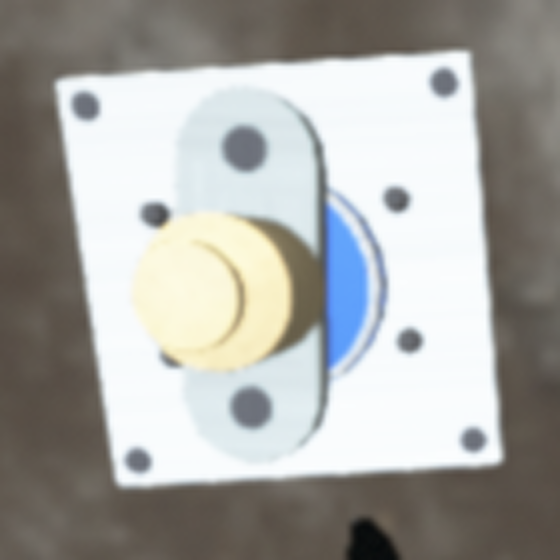

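The crop confirms the smaller weight standing on the bar, with the blue pad's rim beneath. Next I hover over it.

```bash
python3 -m creep '{"slide":[[10,35,-15],[25,60,-30],[40,75,-50],[50,83,-70],[52,83,-82],[52,83,-82],[52,83,-82]],"turn":[[0,0,0],[0,0,0],[0,0,0],[0,0,0],[0,0,0],[0,0,0],[0,0,0]],"fingers":[1,1,1,1,1,1,1]}'
python3 - <<'E'
from h import *
s=env.sense(); print(s["joint_positions"],s["tool_pos"]); c=cal("wrist"); print(c[0]["xyz"])
im=env.read_camera("wrist"); np.save("w3.npy",im); save(im,"w3.png",1.4)
p=s["tool_pos"]
print("axis at heights", [np.round(to_pix("wrist",[p[0],p[1],z],c)*1.4).tolist() for z in(.006,.044,.094,.11)])
E
```

```text
time: 5.4
tool_pos: [0.4533, 0.3243, 0.1414]
tool_rot: [-0.0, 1.0, 0.002, 0.0]
contact_force: [0.7, 0.1, 0.8]
width: 0.996
[-0.27290852  0.44412077 -0.56714377  1.82361823  0.28702885  0.95543464
 -2.53060153] [0.45334899 0.3242592  0.14141141]
[0.51671586 0.32432427 0.30384298]
axis at heights [[275.0, 382.0], [288.0, 382.0], [312.0, 382.0], [322.0, 382.0]]
```

View pics/w3.png

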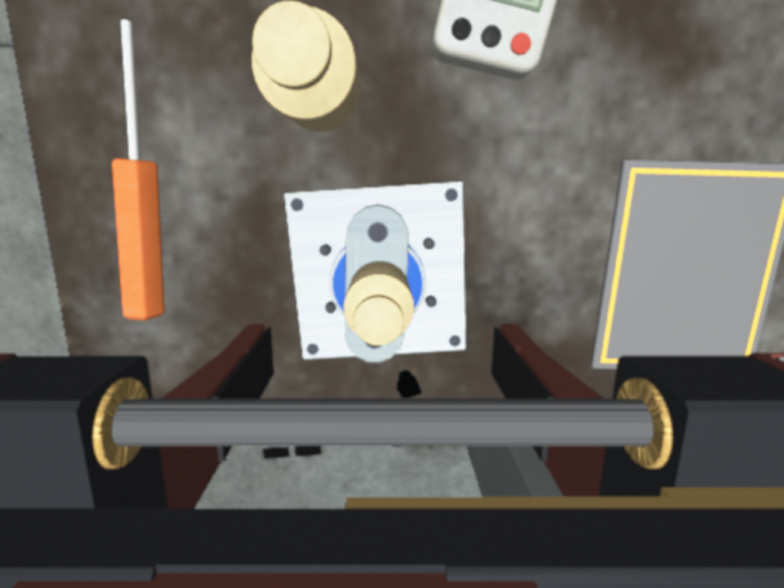

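Knob at (321,378) against a predicted (322,382), so the weight is about 2 mm towards +y. Now descend and grip it.

```bash
python3 -m creep '{"slide":[[0,2,-20],[0,2,-45],[0,2,-70],[0,2,-87],[0,2,-87],[0,2,-87],[0,2,-87],[0,2,-87],[0,2,-87],[0,2,-87],[0,2,-87],[0,2,-87],[0,2,-75],[0,2,-60],[0,2,-40],[0,2,-30],[0,2,-30]],"turn":[[0,0,0],[0,0,0],[0,0,0],[0,0,0],[0,0,0],[0,0,0],[0,0,0],[0,0,0],[0,0,0],[0,0,0],[0,0,0],[0,0,0],[0,0,0],[0,0,0],[0,0,0],[0,0,0],[0,0,0]],"fingers":[1,1,1,1,1,1,-1,-1,-1,-1,-1,-1,-1,-1,-1,-1,-1]}' 30
python3 - <<'E'
from h import *
s=env.sense(); print(s["joint_positions"]); c=cal("wrist"); print(c[0]["xyz"])
im=env.read_camera("wrist"); np.save("w4.npy",im); save(im,"w4.png",1.4)
E
```

```text
time: 7.58
tool_pos: [0.4538, 0.3267, 0.1117]
tool_rot: [-0.0, 1.0, 0.002, 0.001]
contact_force: [-0.4, 1.2, -4.3]
width: 0.402
[-0.28999101  0.48275841 -0.55279232  1.84694784  0.317475    0.89842206
 -2.55870288]
[0.51703239 0.32660796 0.27413761]
```

View pics/w4.png

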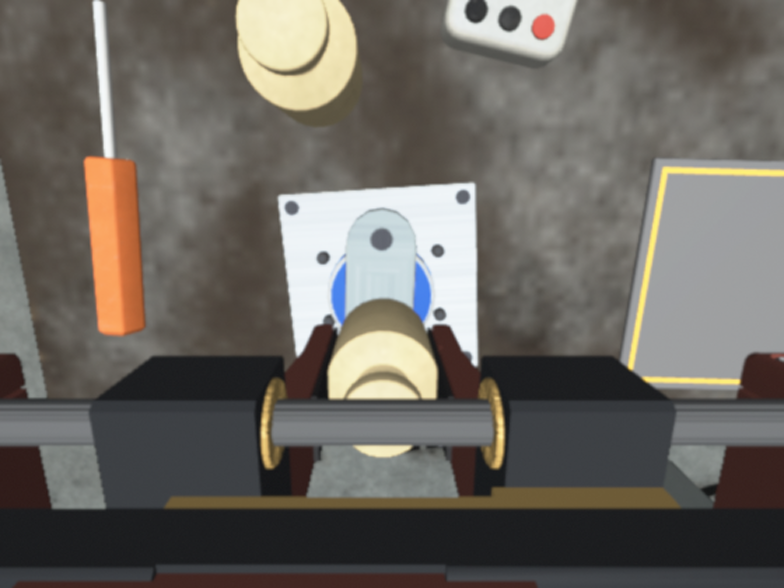

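Weight held upright; the bar is undisturbed, seen at column 381. Carry the weight to the mat.

```bash
python3 -m creep '{"slide":[[-5,-25,0],[-10,-60,0],[-15,-100,0],[-20,-140,0],[-25,-180,0],[-32,-220,0],[-39,-245,0],[-39,-249,-10],[-39,-249,-40],[-39,-249,-70],[-39,-249,-88],[-39,-249,-94],[-39,-249,-96],[-39,-249,-97],[-39,-249,-97],[-39,-249,-97]],"turn":[[0,0,0],[0,0,0],[0,0,0],[0,0,0],[0,0,0],[0,0,0],[0,0,0],[0,0,0],[0,0,0],[0,0,0],[0,0,0],[0,0,0],[0,0,0],[0,0,0],[0,0,0],[0,0,0]],"fingers":[-1,-1,-1,-1,-1,-1,-1,-1,-1,-1,-1,-1,-1,-1,-1,-1]}'
```

```text
time: 9.62
tool_pos: [0.4147, 0.0774, 0.0141]
tool_rot: [-0.0, 1.0, 0.002, 0.0]
contact_force: [0.1, -0.4, -3.3]
width: 0.396
```

```bash
python3 -m creep '{"slide":[[0,0,-1],[0,0,-1],[0,0,-1],[0,0,-1],[0,0,-1],[0,0,-1],[0,0,30],[0,0,70],[0,0,110],[10,20,140],[20,40,140],[20,40,140]],"turn":[[0,0,0],[0,0,0],[0,0,0],[0,0,0],[0,0,0],[0,0,0],[0,0,0],[0,0,0],[0,0,0],[0,0,0],[0,0,0],[0,0,0]],"fingers":[-1,-1,-0.1,0.0,0.1,0.3,0.3,0.3,0.3,0.5,0.7,1]}'
python3 - <<'E'
from h import *
c=cal("wrist"); print(env.sense()["tool_pos"])
im=env.read_camera("wrist"); np.save("w5.npy",im); save(im,"w5.png",1.4)
g=lambda a,z:np.round(to_world("wrist",a,z,c)[:2],4)
for t,z in(("weight",.004),("press_bar",.028),("station",0),("side_mat",0),("blue_pad",.006)):
    print(t,[(np.round(d["at"]).tolist(),round(d["score"],2),g(d["at"],z).tolist()) for d in env.mark_of("wrist",t)[:3]])
E
```

```text
time: 11.12
tool_pos: [0.4348, 0.1186, 0.154]
tool_rot: [-0.0, 1.0, 0.003, 0.0]
contact_force: [0.3, -0.8, -0.0]
width: 0.926
[0.43478843 0.11859992 0.15396661]
weight [([43.0, 9.0], 0.74, [0.5747, 0.3621]), ([214.0, 310.0], 0.58, [0.4138, 0.0792])]
press_bar [([175.0, 52.0], 0.74, [0.4566, 0.3258])]
station []
side_mat [([172.0, 283.0], 0.64, [0.4566, 0.1085]), ([176.0, 47.0], 0.64, [0.4509, 0.3505])]
blue_pad [([178.0, 62.0], 0.77, [0.4496, 0.3313])]
```

View pics/w5.png

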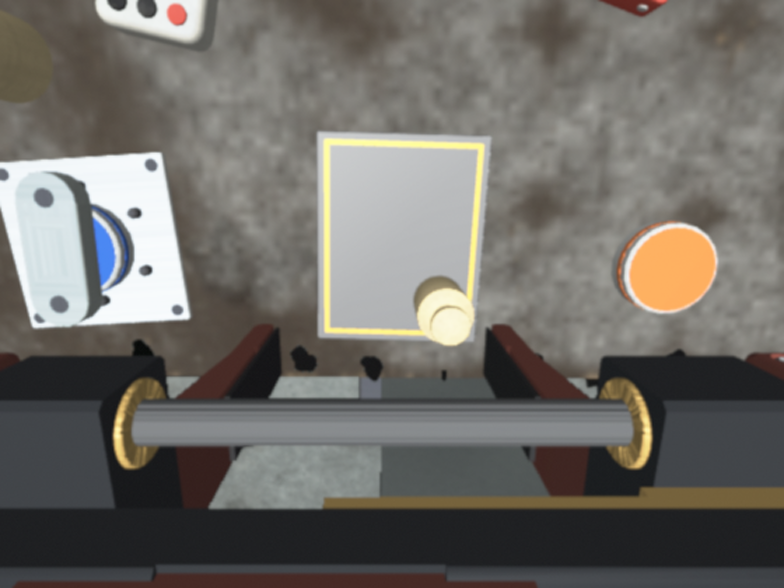

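Weight stands on the mat's near-right corner at (315,445). The bar is still on the blue pad with its dots at (198,44) and (303,59), and the orange pad is at (267,668).

```bash
python3 - <<'E'
from h import *
c=cal("wrist")
g=lambda r,q,z:np.round(to_world("wrist",(r/1.4,q/1.4),z,c)[:2],4)
a,b=g(198,44,.044),g(303,59,.044); print("bar",a,b,(a+b)/2,np.degrees(np.arctan2(*(a-b)[::-1])))
print("orange",g(267,672,.022)); print("mat",[g(*p,.004) for p in((132,318),(137,489),(340,473),(338,318))])
print("plate holes",g(165,151,.006),g(309,177,.006),g(174,2,.006),"corners",g(153,161,.006),g(319,190,.006),g(327,34,.006))
E
python3 -m creep '{"slide":[[5,45,0],[8,90,0],[12,135,0],[15,175,0],[19,200,-10],[19,208,-40],[19,208,-44],[19,208,-44]],"turn":[[0,0,0],[0,0,0],[0,0,0],[0,0,0],[0,0,0],[0,0,0],[0,0,0],[0,0,0]],"fingers":[1,1,1,1,1,1,1,1]}'
python3 - <<'E'
from h import *
s=env.sense(); p=s["tool_pos"]; c=cal("wrist"); print(s["joint_positions"])
im=env.read_camera("wrist"); np.save("w6.npy",im); save(im,"w6.png",1.4)
print("axis", [np.round(to_pix("wrist",[p[0],p[1],z],c)*1.4).tolist() for z in(.006,.044)])
E
```

```text
bar [0.487  0.3239] [0.4201 0.3265] [0.45355 0.3252 ] -2.225621722902665
orange [ 0.4412 -0.0837]
mat [array([0.5302, 0.1602]), array([0.5274, 0.0437]), array([0.3805, 0.0466]), array([0.3817, 0.1649])]
plate holes [0.5081 0.2753] [0.405  0.2688] [0.5017 0.3789] corners [0.516  0.2675] [0.3972 0.26  ] [0.3904 0.378 ]
time: 12.42
tool_pos: [0.4534, 0.3246, 0.1097]
tool_rot: [0.0, 1.0, 0.002, -0.0]
contact_force: [0.2, 0.1, 0.6]
width: 1.001
[-0.25614929  0.49445327 -0.59608155  1.84781419  0.34575257  0.90499703
 -2.58121168]
axis [[286.0, 381.0], [302.0, 381.0]]
```

View pics/w6.png

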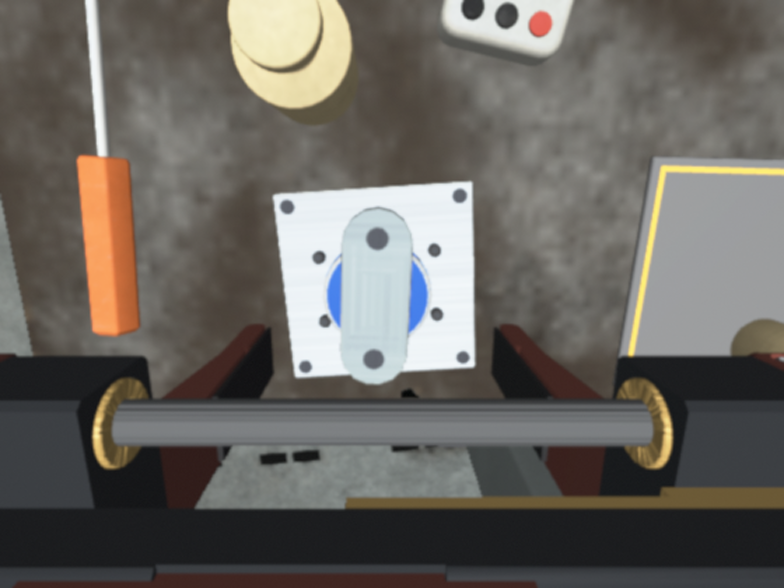

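```bash
cat > m6.py <<'E'
from h import *
c=cal("wrist")
g=lambda r,q,z:to_world("wrist",(r/1.4,q/1.4),z,c)[:2]
a,b=g(238,377,.044),g(359,373,.044); print("bar",(a+b)/2,np.degrees(np.arctan2(*(a-b)[::-1])),np.linalg.norm(a-b))
H=np.array([g(*p,.006) for p in((207,287),(195,459),(357,463),(367,305))]); print("holes ctr",H.mean(0))
P=np.array([g(*p,.014) for p in((257,319),(250,434),(314,437),(321,325))]); print("pins ctr",P.mean(0), [np.linalg.norm(P[i]-P[j]) for i,j in((0,2),(1,3),(0,3),(1,2))])
v=H[0]-H[3]+H[1]-H[2]; u=H[0]-H[1]+H[3]-H[2]; print("yaw",np.degrees(np.arctan2(v[1],v[0])),np.degrees(np.arctan2(-u[0],u[1])))
v=P[0]-P[3]+P[1]-P[2]; print("yawpins",np.degrees(np.arctan2(v[1],v[0])))
E
python3 m6.py
```

```text
bar [0.45434397 0.32840172] -1.8334980209974885 0.068631308762685
holes ctr [0.45401462 0.32673039]
pins ctr [0.45534823 0.32656216] [np.float64(0.08083187276123806), np.float64(0.08060914474825757), np.float64(0.04062397739104867), np.float64(0.04035059974191246)]
yaw 3.9258525779189584 4.11315913735767
yawpins 4.023437672126784
```

```bash
python3 -m creep '{"slide":[[1,3,-20],[1,3,-45],[1,3,-65],[1,3,-75],[1,3,-79],[1,3,-79],[1,3,-79],[1,3,-79],[1,3,-79],[1,3,-79],[1,3,-79],[1,3,-79],[1,3,-79],[1,3,-76],[1,3,-70],[1,3,-55],[1,3,-35],[1,3,-25],[1,3,-25]],"turn":[[0,0,-1],[0,0,-2],[0,0,-2],[0,0,-2],[0,0,-2],[0,0,-2],[0,0,-2],[0,0,-2],[0,0,-2],[0,0,-2],[0,0,-2],[0,0,-2],[0,0,-2],[0,0,-2],[0,0,-2],[0,0,-2],[0,0,-2],[0,0,-2],[0,0,-2]],"fingers":[1,1,1,1,1,1,1,-1,-1,-1,-1,-1,-1,-1,-1,-1,-1,-1,-1]}' 35
python3 - <<'E'
from h import *
im=env.read_camera("wrist"); save(im,"w7.png",1.0)
E
```

```text
time: 14.85
tool_pos: [0.455, 0.3288, 0.086]
tool_rot: [-0.001, 1.0, -0.016, 0.001]
contact_force: [-0.5, 0.3, -2.4]
width: 0.43
```

View pics/w7.png

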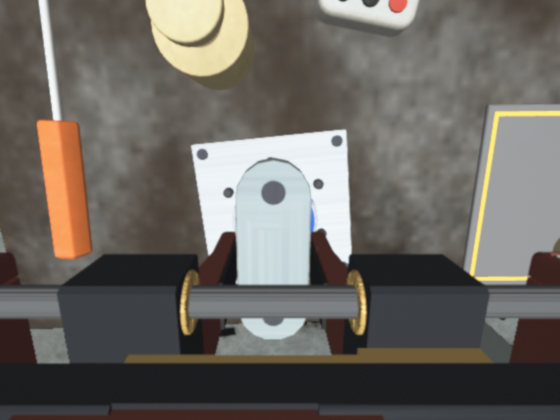

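Bar held level, with the blue pad still on the plate. Set the bar on the mat.

```bash
python3 -m creep '{"slide":[[0,-20,0],[0,-60,0],[0,-100,0],[2,-140,0],[3,-175,0],[3,-192,-5],[3,-195,-25],[3,-195,-50],[3,-195,-68],[3,-195,-75],[3,-195,-78],[3,-195,-79],[3,-195,-79],[3,-195,-79]],"turn":[[0,0,0],[0,0,0],[0,0,0],[0,0,0],[0,0,0],[0,0,0],[0,0,0],[0,0,0],[0,0,0],[0,0,0],[0,0,0],[0,0,0],[0,0,0],[0,0,0]],"fingers":[-1,-1,-1,-1,-1,-1,-1,-1,-1,-1,-1,-1,-1,-1]}'
```

```text
time: 16.65
tool_pos: [0.457, 0.1336, 0.0066]
tool_rot: [0.0, 1.0, -0.015, 0.0]
contact_force: [-4.4, -0.7, 6.3]
width: 0.431
```

```bash
python3 -m creep '{"slide":[[0,0,0],[0,0,0],[0,0,1],[0,0,20],[0,0,60],[0,0,95],[0,30,95],[0,70,95],[-1,110,95],[-2,150,95],[-3,180,95],[-3,193,95],[-3,193,95],[-3,193,95]],"turn":[[0,0,0],[0,0,0],[0,0,0],[0,0,0],[0,0,0],[0,0,0],[0,0,0],[0,0,0],[0,0,2],[0,0,4],[0,0,6],[0,0,6],[0,0,6],[0,0,6]],"fingers":[-0.05,0.1,0.3,0.3,0.3,0.3,1,1,1,1,1,1,1,1]}'
python3 - <<'E'
from h import *
s=env.sense(); p=s["tool_pos"]; c=cal("wrist"); print(s["joint_positions"])
im=env.read_camera("wrist"); np.save("w8.npy",im); save(im,"w8.png",1.4)
print("axis", [np.round(to_pix("wrist",[p[0],p[1],z],c)*1.4).tolist() for z in(.006,.028)])
hsv=cv2.cvtColor(im,cv2.COLOR_RGB2HSV); m=cv2.inRange(hsv,(95,100,80),(125,255,255))
k,l,st,ce=cv2.connectedComponentsWithStats(m); i=1+np.argmax(st[1:,4]); pts=np.argwhere(l==i)
print(st[i],"blue ctr",to_world("wrist",pts.mean(0),.028,c))
x,y=ce[i]
for t,z in(("press_bar",.004),("weight",.004)):
    print(t,[(np.round(d["at"]).tolist(),round(d["score"],2),to_world("wrist",d["at"],z,c).round(4).tolist()) for d in env.mark_of("wrist",t)[:3]])
E
```

```text
time: 18.4
tool_pos: [0.4547, 0.3248, 0.1004]
tool_rot: [0.001, 0.999, 0.036, -0.0]
contact_force: [-1.0, -0.4, -0.9]
width: 0.998
[-0.23965002  0.51535537 -0.6201809   1.8512055   0.37689412  0.89521937
 -2.53766182]
axis [[289.0, 382.0], [299.0, 382.0]]
[ 233  180   74   71 4156] blue ctr [0.45312788 0.32727483 0.028     ]
press_bar [([218.0, 493.0], 0.69, [0.458, 0.1324, 0.004])]
weight [([48.0, 232.0], 0.6, [0.5766, 0.3651, 0.004]), ([4.0, 381.0], 0.59, [0.6143, 0.2556, 0.004])]
```

View pics/w8.png

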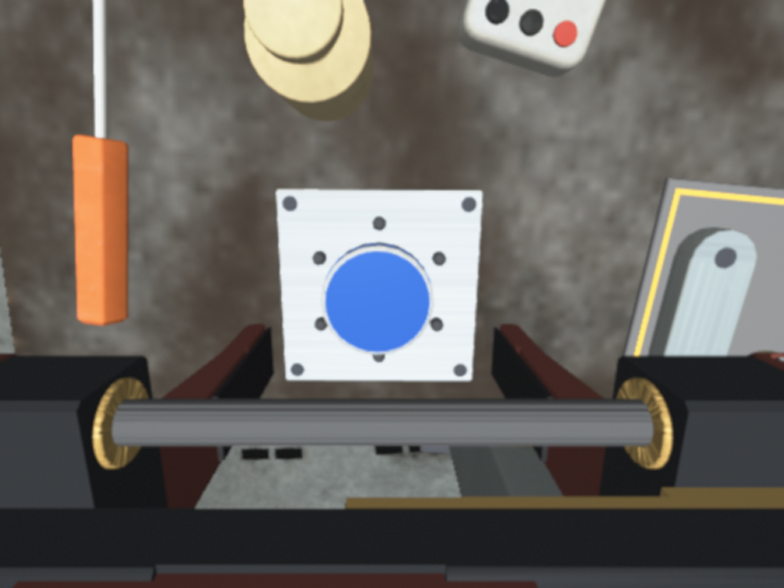

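Blue face centred at (300,378) against a predicted (299,382), so +2 mm in y. All six pins are visible, and the jaws line up with the gaps on either side.

```bash
python3 -m creep '{"slide":[[0,2,-20],[0,2,-45],[0,2,-65],[0,2,-78],[0,2,-84],[0,2,-84],[0,2,-84],[0,2,-84],[0,2,-84],[0,2,-84],[0,2,-84],[0,2,-84],[0,2,-80],[0,2,-65],[0,2,-45],[0,2,-35],[0,2,-35]],"turn":[[0,0,0],[0,0,0],[0,0,0],[0,0,0],[0,0,0],[0,0,0],[0,0,0],[0,0,0],[0,0,0],[0,0,0],[0,0,0],[0,0,0],[0,0,0],[0,0,0],[0,0,0],[0,0,0],[0,0,0]],"fingers":[1,1,1,1,1,1,1,-1,-1,-1,-1,-1,-1,-1,-1,-1,-1]}' 30
```

```text
time: 20.68
tool_pos: [0.4551, 0.3288, 0.067]
tool_rot: [-0.001, 0.999, 0.037, 0.001]
contact_force: [0.6, -0.3, -0.7]
width: 0.72
```

```bash
python3 -m creep '{"slide":[[0,0,25],[0,-20,45],[0,-60,45],[0,-110,45],[0,-160,45],[0,-210,45],[0,-260,45],[-3,-310,45],[-6,-360,45],[-9,-410,45],[-12,-460,45],[-13,-510,45],[-13,-560,45],[-13,-595,40],[-13,-603,10],[-13,-603,-25],[-13,-603,-45],[-13,-603,-51],[-13,-603,-52],[-13,-603,-52]],"turn":[[0,0,0],[0,0,0],[0,0,0],[0,0,0],[0,0,0],[0,0,0],[0,0,0],[0,0,0],[0,0,0],[0,0,0],[0,0,0],[0,0,0],[0,0,0],[0,0,0],[0,0,0],[0,0,0],[0,0,0],[0,0,0],[0,0,0],[0,0,0]],"fingers":[-1,-1,-1,-1,-1,-1,-1,-1,-1,-1,-1,-1,-1,-1,-1,-1,-1,-1,-1,-1]}'
```

```text
time: 23.18
tool_pos: [0.4398, -0.2738, 0.0145]
tool_rot: [-0.0, 0.999, 0.037, -0.002]
contact_force: [-7.4, 4.4, 13.5]
width: 0.717
```

```bash
python3 -m creep '{"slide":[[0,0,1],[0,0,1],[0,0,1],[0,0,2],[0,0,20],[0,0,60],[0,0,100],[0,40,105],[0,90,105],[0,140,105],[0,185,100],[0,190,95],[0,190,95]],"turn":[[0,0,0],[0,0,0],[0,0,0],[0,0,0],[0,0,0],[0,0,0],[0,0,0],[0,0,0],[0,0,0],[0,0,0],[0,0,0],[0,0,0],[0,0,0]],"fingers":[0.5,0.6,0.7,0.7,0.7,0.7,0.7,1,1,1,1,1,1]}'
cat > blob.py <<'E'
from h import *
import sys
def blobs(cam,lo,hi,z):
    c=cal(cam); im=env.read_camera(cam)
    m=cv2.inRange(cv2.cvtColor(im,cv2.COLOR_RGB2HSV),lo,hi); k,l,st,ce=cv2.connectedComponentsWithStats(m)
    for i in sorted(range(1,k),key=lambda i:-st[i,4])[:2]:
        pts=np.argwhere(l==i); print(cam,st[i].tolist(),to_world(cam,pts.mean(0),z,c).round(4))
    return im
BL=((95,100,80),(125,255,255)); OR=((5,120,120),(22,255,255)); GR=((50,120,60),(80,255,255))
E
python3 - <<'E'
from blob import *
s=env.sense(); p=s["tool_pos"]; c=cal("wrist"); print(p,s["joint_positions"])
print("orange"); im=blobs("wrist",*OR,.022); save(im,"w9.png"); print("blue");blobs("wrist",*BL,.026); blobs("top",*BL,.026)
print("axis",to_pix("wrist",[p[0],p[1],.022],c))
print([(d["score"],to_world("wrist",d["at"],0,c)) for d in env.mark_of("wrist","orange_pad")[:2]])
print([(d["score"],to_world("wrist",d["at"],.004,c)) for d in env.mark_of("wrist","blue_pad")[:2]])
print([(d["score"],to_world("wrist",d["at"],0,c)) for d in env.mark_of("wrist","done_tray")[:2]])
E
```

```text
time: 24.8
tool_pos: [0.4414, -0.0849, 0.1091]
tool_rot: [0.0, 0.999, 0.037, 0.0]
contact_force: [-0.0, -0.4, 0.8]
width: 1.003
[ 0.44139086 -0.08488127  0.10908657] [ 0.58339409  0.32132834 -0.59001722  2.09850368  0.25106055  0.7889822
 -1.65771554]
orange
wrist [235, 176, 68, 66, 3560] [ 0.4415 -0.0815  0.022 ]
wrist [248, 349, 312, 13, 2328] [ 0.3087 -0.2484  0.022 ]
blue
wrist [463, 197, 72, 58, 3400] [ 0.4401 -0.2745  0.026 ]
wrist [452, 191, 48, 64, 221] [ 0.4477 -0.2438  0.026 ]
top [518, 0, 42, 49, 1046] [ 1.038 -0.821  0.026]
top [140, 0, 49, 27, 214] [1.245  0.3267 0.026 ]
axis [208.72879475 272.61339739]
[(0.63, array([ 0.44245123, -0.08036865,  0.        ]))]
[(0.88, array([ 0.43640904, -0.27220272,  0.004     ]))]
[]
```

View pics/w9.png

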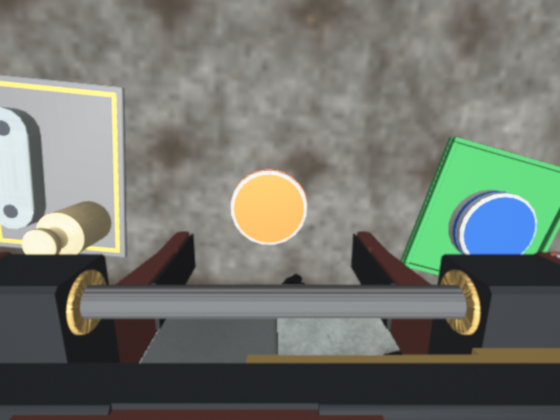

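The orange pad lies under the jaws at (207,269), so shift +1 in x and +3 in y. The blue pad lies flat inside the tray at (228,496).

```bash
python3 -m creep '{"slide":[[1,3,-30],[1,3,-60],[1,3,-85],[1,3,-96],[1,3,-98],[1,3,-98],[1,3,-98],[1,3,-98],[1,3,-98],[1,3,-98],[1,3,-98],[1,3,-98],[1,3,-90],[1,3,-60],[1,3,-25],[1,3,5],[1,3,10],[1,3,10]],"turn":[[0,0,0],[0,0,0],[0,0,0],[0,0,0],[0,0,0],[0,0,0],[0,0,0],[0,0,0],[0,0,0],[0,0,0],[0,0,0],[0,0,0],[0,0,0],[0,0,0],[0,0,0],[0,0,0],[0,0,0],[0,0,0]],"fingers":[1,1,1,1,1,1,-1,-1,-1,-1,-1,-1,-1,-1,-1,-1,-1,-1]}' 30
python3 - <<'E'
from blob import *
im=env.read_camera("wrist"); save(im,"w10.png")
E
```

```text
time: 27.35
tool_pos: [0.442, -0.0818, 0.1183]
tool_rot: [0.0, 0.999, 0.037, -0.0]
contact_force: [0.2, 0.5, -0.8]
width: 0.72
```

```bash
python3 -m creep '{"slide":[[0,25,0],[1,70,0],[2,120,0],[4,170,0],[6,220,0],[8,270,0],[10,320,0],[12,365,0],[12,395,-10],[12,409,-40],[12,409,-65],[12,409,-75],[12,409,-75],[12,409,-75],[12,409,-75]],"turn":[[0,0,0],[0,0,0],[0,0,0],[0,0,0],[0,0,0],[0,0,0],[0,0,0],[0,0,0],[0,0,0],[0,0,0],[0,0,0],[0,0,0],[0,0,0],[0,0,0],[0,0,0]],"fingers":[-1,-1,-1,-1,-1,-1,-1,-1,-1,-1,-1,-1,-1,-1,-1]}'
python3 - <<'E'
from blob import *
s=env.sense(); p=s["tool_pos"]; c=cal("wrist"); print(p)
im=env.read_camera("wrist"); save(im,"w11.png",1.4)
print("station pix*1.4: corners/pins", [np.round(1.4*to_pix("wrist",[.4545+q[0]*.9976-q[1]*.0698,.3266+q[0]*.0698+q[1]*.9976,.006],c)).tolist() for q in((.06,.06),(.06,-.06),(.041,0),(.0205,.0355),(.0205,-.0355))])
print("axis at pad top",1.4*to_pix("wrist",[p[0],p[1],p[2]+.012],c))
E
```

```text
time: 29.28
tool_pos: [0.455, 0.3276, 0.0446]
tool_rot: [-0.0, 0.999, 0.037, 0.001]
contact_force: [-0.0, 0.3, -2.4]
width: 0.719
[0.45495086 0.32756033 0.04456849]
station pix*1.4: corners/pins [[191.0, 252.0], [192.0, 517.0], [233.0, 384.0], [276.0, 309.0], [277.0, 459.0]]
axis at pad top [357.81490362 381.66280199]
```

View pics/w11.png

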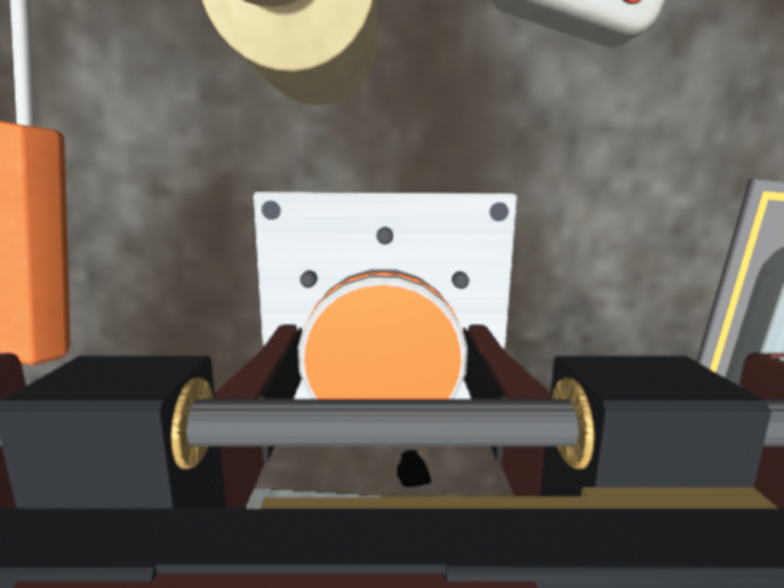

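Corners and pins match the prediction within 2 px and the pad sits centred, so I lower it.

```bash
python3 -m creep '{"slide":[[0,-1,-8],[0,-1,-16],[0,-1,-22],[0,-1,-26],[0,-1,-28],[0,-1,-28],[0,-1,-28]],"turn":[[0,0,0],[0,0,0],[0,0,0],[0,0,0],[0,0,0],[0,0,0],[0,0,0]],"fingers":[-1,-1,-1,-1,-1,-1,-1]}'
```

```text
time: 30.2
tool_pos: [0.4541, 0.3263, 0.017]
tool_rot: [0.001, 0.999, 0.037, 0.0]
contact_force: [-5.5, -3.9, 16.2]
width: 0.721
```

```bash
python3 -m creep '{"slide":[[0,0,1],[0,0,1],[0,0,1],[0,0,1],[0,0,20],[0,0,60],[0,0,84],[0,0,84],[0,0,84]],"turn":[[0,0,0],[0,0,0],[0,0,0],[0,0,0],[0,0,0],[0,0,0],[0,0,0],[0,0,0],[0,0,0]],"fingers":[0.55,0.7,0.85,1,1,1,1,1,1]}'
python3 - <<'E'
from blob import *
s=env.sense(); p=s["tool_pos"]; c=cal("wrist"); print(p)
im=blobs("wrist",*OR,.028); save(im[120:300,150:410],"w12.png",3)
print("axis crop",3*(to_pix("wrist",[.4545,.3266,.028],c)-[120,150]))
E
```

```text
time: 31.32
tool_pos: [0.4542, 0.326, 0.0996]
tool_rot: [0.0, 0.999, 0.037, 0.0]
contact_force: [-0.0, 0.6, -0.1]
width: 1.001
[0.45424485 0.32600567 0.09959243]
wrist [53, 95, 40, 137, 5020] [0.4829 0.4791 0.028 ]
wrist [236, 180, 74, 71, 4092] [0.4532 0.3261 0.028 ]
axis crop [279.82788815 365.86150262]
```

View pics/w12.png

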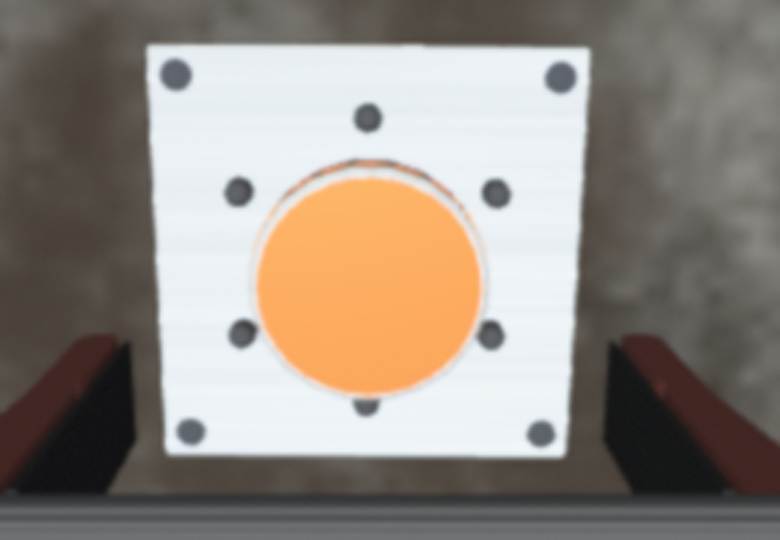

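The orange pad lies flat between all six pins, with its face centre at (284,369) in the crop. Now fetch the bar.

```bash
python3 -m creep '{"slide":[[0,-30,0],[1,-70,0],[2,-110,0],[3,-150,0],[3,-180,-5],[3,-192,-30],[3,-192,-60],[3,-192,-85],[3,-192,-92],[3,-192,-92],[3,-192,-92],[3,-192,-92],[3,-192,-92],[3,-192,-92],[3,-192,-92],[3,-192,-90],[3,-192,-70],[3,-192,-35],[3,-192,-20],[3,-192,-20]],"turn":[[0,0,-1],[0,0,-2],[0,0,-4],[0,0,-6],[0,0,-6],[0,0,-6],[0,0,-6],[0,0,-6],[0,0,-6],[0,0,-6],[0,0,-6],[0,0,-6],[0,0,-6],[0,0,-6],[0,0,-6],[0,0,-6],[0,0,-6],[0,0,-6],[0,0,-6],[0,0,-6]],"fingers":[0.5,0.5,0.5,0.5,0.5,0.5,0.5,0.5,0.5,0.5,-1,-1,-1,-1,-1,-1,-1,-1,-1,-1]}' 35
python3 - <<'E'
from blob import *
s=env.sense(); p=s["tool_pos"]; c=cal("wrist"); print(p)
im=env.read_camera("wrist"); save(im,"w13.png",1)
print([(d["score"],np.round(d["at"]),to_world("wrist",d["at"],p[2]-.0025,c)) for d in env.mark_of("wrist","press_bar")[:2]])
for d in env.masks_of("wrist","press_bar")[:1]: print(cv2.minAreaRect(np.argwhere(d["mask"])[:,::-1].astype(np.float32)))
print("end dots predicted",[to_pix("wrist",[p[0]+k*.0343,p[1],p[2]+.0135],c).round(1) for k in(1,-1)])
E
```

```text
time: 33.88
tool_pos: [0.4579, 0.1343, 0.0801]
tool_rot: [-0.0, 1.0, -0.016, 0.001]
contact_force: [-0.2, 0.1, -2.3]
width: 0.428
[0.45786505 0.1343378  0.08013965]
[(0.87, array([244., 272.]), array([0.45865775, 0.13437471, 0.07763965]))]
((272.5, 248.0), (180.0, 75.0), 90.0)
end dots predicted [array([191.5, 270.1]), array([315.7, 274.2])]
```

View pics/w13.png

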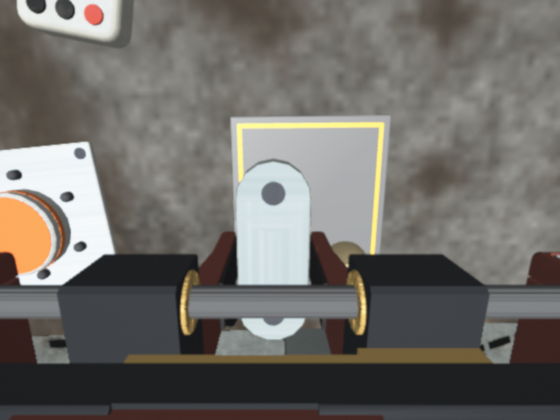

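Bar held centred, with its dot at (193,273) against a predicted (191.5,272). Take it to the station.

```bash
python3 -m creep '{"slide":[[0,25,0],[-1,65,0],[-2,105,0],[-3,145,0],[-3,175,0],[-3,190,-5],[-3,192,-20],[-3,192,-33],[-3,192,-38],[-3,192,-38],[-3,192,-38],[-3,192,-38]],"turn":[[0,0,0],[0,0,2],[0,0,4],[0,0,6],[0,0,6],[0,0,6],[0,0,6],[0,0,6],[0,0,6],[0,0,6],[0,0,6],[0,0,6]],"fingers":[-1,-1,-1,-1,-1,-1,-1,-1,-1,-1,-1,-1]}'
```

```text
time: 35.52
tool_pos: [0.4547, 0.3264, 0.0422]
tool_rot: [-0.0, 0.999, 0.037, 0.0]
contact_force: [-0.1, -0.3, -2.7]
width: 0.428
```

```bash
python3 -m creep '{"slide":[[0,0,-4],[0,0,-8],[0,0,-10],[0,0,-11],[0,0,-11],[0,0,-11],[0,0,-11]],"turn":[[0,0,0],[0,0,0],[0,0,0],[0,0,0],[0,0,0],[0,0,0],[0,0,0]],"fingers":[-1,-1,-1,-1,-1,-1,-1]}'
```

```text
time: 36.4
tool_pos: [0.4542, 0.3263, 0.0321]
tool_rot: [0.001, 0.999, 0.037, 0.0]
contact_force: [-4.8, -5.5, 16.5]
width: 0.426
```

```bash
python3 -m creep '{"slide":[[0,0,1],[0,0,1],[0,0,1],[0,0,1],[0,0,20],[0,0,60],[0,0,79],[0,0,79],[0,0,79]],"turn":[[0,0,0],[0,0,0],[0,0,0],[0,0,0],[0,0,0],[0,0,0],[0,0,0],[0,0,0],[0,0,0]],"fingers":[-0.05,0.1,0.3,0.6,0.6,0.6,0.8,1,1]}'
python3 - <<'E'
from blob import *
s=env.sense(); p=s["tool_pos"]; c=cal("wrist"); print(p)
im=env.read_camera("wrist"); save(im[120:300,150:410],"w14.png",3)
f=lambda x,y,z:np.round(3*(to_pix("wrist",[.4542+x*.9976-y*.0698,.3264+x*.0698+y*.9976,z],c)-[120,150])).tolist()
print("ctr,dots",f(0,0,.044),f(.0343,0,.044),f(-.0343,0,.044),"ends",f(.05,0,.044),f(-.05,0,.044))
print([(d["score"],to_world("wrist",d["at"],.028,c)) for d in env.mark_of("wrist","press_bar")[:2]])
E
```

```text
time: 37.52
tool_pos: [0.4541, 0.3258, 0.1088]
tool_rot: [0.0, 0.999, 0.037, -0.0]
contact_force: [0.8, -0.3, 0.8]
width: 1.0
[0.45406132 0.3257591  0.10884402]
ctr,dots [287.0, 365.0] [152.0, 366.0] [413.0, 365.0] ends [87.0, 366.0] [467.0, 365.0]
[(0.86, array([0.45223355, 0.32611193, 0.028     ]))]
```

View pics/w14.png

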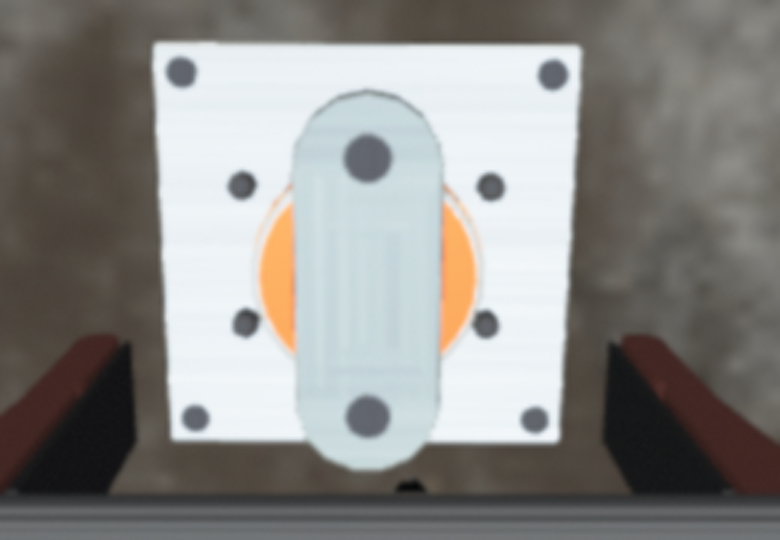

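Bar centred on the orange pad, with dots at (158,367) and (417,368) in the crop, within about 1 mm. Now the weight.

```bash
python3 -m creep '{"slide":[[-5,-30,0],[-10,-75,0],[-18,-125,0],[-25,-175,0],[-33,-220,0],[-39,-243,0],[-39,-248,-5],[-39,-248,-40],[-39,-248,-75],[-39,-248,-93],[-39,-248,-95],[-39,-248,-95],[-39,-248,-95],[-39,-248,-95],[-39,-248,-95],[-39,-248,-95],[-39,-248,-92],[-39,-248,-60],[-39,-248,-15],[-39,-248,5]],"turn":[[0,0,0],[0,0,0],[0,0,0],[0,0,0],[0,0,0],[0,0,0],[0,0,0],[0,0,0],[0,0,0],[0,0,0],[0,0,0],[0,0,0],[0,0,0],[0,0,0],[0,0,0],[0,0,0],[0,0,0],[0,0,0],[0,0,0],[0,0,0]],"fingers":[0.6,0.6,0.6,0.6,0.6,0.6,0.6,0.6,0.6,0.6,0.6,-1,-1,-1,-1,-1,-1,-1,-1,-1]}' 30
python3 - <<'E'
from blob import *
s=env.sense(); p=s["tool_pos"]; c=cal("wrist"); print(p,s["width"],s["contact_force"])
im=env.read_camera("wrist"); save(im[200:380,150:410],"w15.png",3)
print([(d["score"],np.round(d["at"]),to_world("wrist",d["at"],p[2]-.010,c)) for d in env.mark_of("wrist","weight")[:2]])
for d in env.masks_of("wrist","weight")[:2]:
    w=np.argwhere(d["mask"]);print(d["score"],w.min(0),w.max(0))
# predicted silhouette of body far edge: base and top rim at axis TCP
print("pred base rim far",to_pix("wrist",[p[0]+.0185,p[1],p[2]-.010],c),"top rim far",to_pix("wrist",[p[0]+.0185,p[1],p[2]+.040],c))
E
```

```text
time: 40.12
tool_pos: [0.4156, 0.0787, 0.1164]
tool_rot: [-0.0, 0.999, 0.037, 0.001]
contact_force: [0.0, -0.1, -4.5]
width: 0.4
[0.41559811 0.07873749 0.11636425] 0.40020469104293577 [ 0.02614797 -0.1026671  -4.54976474]
[(0.78, array([244., 270.]), array([0.4139197 , 0.08013871, 0.10636425]))]
0.81 [214 235] [326 311]
0.72 [64  0] [206  71]
pred base rim far [210.73905031 275.0663763 ] top rim far [240.7403232 275.8860969]
```

```bash
python3 -m creep '{"slide":[[5,25,0],[10,65,0],[18,110,0],[25,155,0],[32,200,0],[37,232,0],[39,245,0],[39,247,-15],[39,247,-38],[39,247,-50],[39,247,-54],[39,247,-54],[39,247,-54],[39,247,-54]],"turn":[[0,0,0],[0,0,0],[0,0,0],[0,0,0],[0,0,0],[0,0,0],[0,0,0],[0,0,0],[0,0,0],[0,0,0],[0,0,0],[0,0,0],[0,0,0],[0,0,0]],"fingers":[-1,-1,-1,-1,-1,-1,-1,-1,-1,-1,-1,-1,-1,-1]}'
```

```text
time: 42.02
tool_pos: [0.4547, 0.3256, 0.0613]
tool_rot: [-0.0, 0.999, 0.037, 0.0]
contact_force: [-0.7, -0.2, -5.2]
width: 0.402
```

```bash
python3 -m creep '{"slide":[[0,0,-3],[0,0,-5],[0,0,-6],[0,0,-7],[0,0,-7],[0,0,-7],[0,0,-7]],"turn":[[0,0,0],[0,0,0],[0,0,0],[0,0,0],[0,0,0],[0,0,0],[0,0,0]],"fingers":[-1,-1,-1,-1,-1,-1,-1]}'
```

```text
time: 42.9
tool_pos: [0.4544, 0.3254, 0.0551]
tool_rot: [0.0, 0.999, 0.037, 0.0]
contact_force: [-4.4, -4.1, 13.0]
width: 0.403
```

```bash
python3 -m creep '{"slide":[[0,0,1],[0,0,1],[0,0,1],[0,0,1],[0,0,1],[0,0,25],[0,0,60],[0,0,95],[-10,-20,110],[-25,-60,130],[-40,-85,150],[-50,-85,165],[-50,-85,165]],"turn":[[0,0,0],[0,0,0],[0,0,0],[0,0,0],[0,0,0],[0,0,0],[0,0,0],[0,0,0],[0,0,0],[0,0,0],[0,0,0],[0,0,0],[0,0,0]],"fingers":[-0.1,0,0.1,0.3,0.5,0.5,0.5,0.6,0.8,1,1,1,1]}'
python3 - <<'E'
from blob import *
c=cal("wrist"); im=env.read_camera("wrist")
for t,z in(("weight",.044),("press_bar",.028),("orange_pad",.006),("station",0)):
    print(t,[(round(d["score"],2),np.round(d["at"]),to_world("wrist",d["at"],z,c).round(4)) for d in env.mark_of("wrist",t)[:3]])
print("pred",[to_pix("wrist",[.453,.326,z],c).round() for z in(.044,.11)])
cr=im[60:240,120:380]; sc=(env.read_camera("scene"))[200:320,180:355]; tp=env.read_camera("top")[150:300,90:440]
a=cv2.resize(cr,(540,374),interpolation=cv2.INTER_CUBIC); b=cv2.resize(sc,(540,370),interpolation=cv2.INTER_CUBIC)
b=b[:210]; print("weight/top/timer..",end=" ")
save(np.vstack([a,b]),"w16.png")
for t in("timer","beaker","hex_keys","blue_pad","done_tray"):
    print(t,[(round(d["score"],2),to_world("top",d["at"],0).round(3)[:2]) for d in env.mark_of("top",t)[:1]])
E
```

```text
time: 44.52
tool_pos: [0.4046, 0.2416, 0.2199]
tool_rot: [-0.0, 0.999, 0.037, 0.001]
contact_force: [-0.5, -0.5, -0.7]
width: 1.003
weight [(0.83, array([138., 197.]), array([0.4538, 0.3266, 0.044 ])), (0.68, array([ 20., 172.]), array([0.5658, 0.353 , 0.044 ]))]
press_bar [(0.63, array([139., 201.]), array([0.4531, 0.3259, 0.028 ]))]
orange_pad [(0.85, array([135., 204.]), array([0.4563, 0.3274, 0.006 ]))]
station []
pred [array([139., 198.]), array([141., 179.])]
weight/top/timer.. timer [(0.63, array([0.621, 0.255]))]
beaker [(0.91, array([0.665, 0.113]))]
hex_keys [(0.59, array([ 0.648, -0.015]))]
blue_pad [(0.69, array([ 0.429, -0.278]))]
done_tray [(0.9, array([ 0.448, -0.283]))]
```

View pics/w16.png

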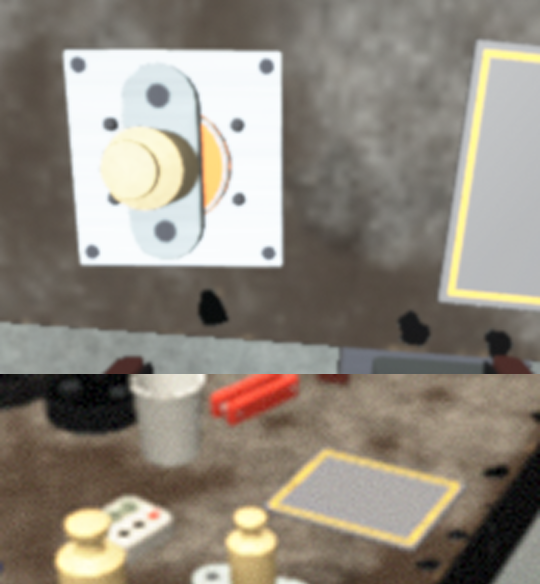

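The weight stands upright on the middle of the bar, the bar lies centred on the orange pad, and the bystanders have not moved. Handing in.

```bash
python3 -c "
from station import env
print(env.finish_job())"
```

```text
the job is handed in; nothing more can be done
None
```

The job is done as asked and was handed in at about 45 s of the 144 s allowed. I stood the small brass weight and then the bar aside on the mat and put the blue pad in the green tray. I then set the orange pad between the pins, laid the bar back on it and stood the weight on the bar.

**Last checks:**
- **Stack:** the last wrist view shows the bar and the upright weight within about 1–2 mm of each other and of the station centre. The network put the orange pad about 3 mm off the bar, but under the bar it sees only the pad's edge. The clear view before the bar went on showed the pad within about 1 mm of centre, flat between all six pins.
- **Blue pad:** the wrist view after release showed it lying flat in the tray. The final top-camera estimates put it and the tray up to about 2 cm apart, but those are coarse.
- **Bystanders:** in the top camera the timer, beaker and hex keys are within about 4 mm of where they started, which is within network noise.
- **Forces:** the highest reading between moves was about 17 N, when the bar touched down. Forces during the moves were not recorded.

The network did not find the station in the last wrist picture, so I used its earlier measured position, which had matched the image within 2 px.

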